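Change over the dye trays

TASK

Only one dye tray may stand out of its housing at a time, and the next dye to be used is the red-capped one. First push the tray that was left out, with the black-capped vial, fully home; then hook a fingertip behind the lip of the tray with the red-capped vial and draw it out along its rails to its stop. Do not pinch the lips, touch or lift the vials, or disturb anything else: the vials stay standing in their wells and the tray with the white-capped vial stays home.

Things in the scene. Friction and masses are not known exactly. Their poses are not given: they have to be found in the camera images.
- lane_red: Fixed housing of the sliding tray that carries the red-capped vial, 165 x 90 mm: grey base with two aluminium rails, its rear 58 mm roofed in white, 34 mm high. Origin: centre of its underside, on the worktop. Its x axis points from the open front to the roofed back; the tray slides out along its -x.
- tray_red (a joint): How far the tray with the red-capped vial stands out, m: 0 fully home, 0.100 at its front stop. It slides with about 2 N of friction and stays where it is left.
- lip_red (a point): Centre of the lip's top edge; moves with the tray, axes as the housing's. Lip: grey wall across the tray's front, 10 mm thick (x), 74 wide (y), from 8 to 38 mm above the worktop. Behind it (+x) a clear bay 51 mm long, floor 24 mm below the lip's top; then the vial's well, 37 mm square, 13 high, its centre 75 mm behind this point. Tray home: lip's front face is 13 mm ahead of the housing.
- vial_red: Brown glass dye vial with a red screw cap, 22 mm across, 48 mm tall, standing upright in its tray's well (25 mm square inside), loose. Origin: centre of its underside.
- lane_black: Fixed housing of the sliding tray that carries the black-capped vial, 165 x 90 mm: grey base with two aluminium rails, its rear 58 mm roofed in white, 34 mm high. Origin: centre of its underside, on the worktop. Its x axis points from the open front to the roofed back; the tray slides out along its -x.
- tray_black (a joint): How far the tray with the black-capped vial stands out, m: 0 fully home, 0.100 at its front stop. It slides with about 2 N of friction and stays where it is left.
- lip_black (a point): Centre of the lip's top edge; moves with the tray, axes as the housing's. Lip: grey wall across the tray's front, 10 mm thick (x), 74 wide (y), from 8 to 38 mm above the worktop. Behind it (+x) a clear bay 51 mm long, floor 24 mm below the lip's top; then the vial's well, 37 mm square, 13 high, its centre 75 mm behind this point. Tray home: lip's front face is 13 mm ahead of the housing.
- vial_black: Brown glass dye vial with a black screw cap, 22 mm across, 48 mm tall, standing upright in its tray's well (25 mm square inside), loose. Origin: centre of its underside.
- lane_white: Fixed housing of the sliding tray that carries the white-capped vial, 165 x 90 mm: grey base with two aluminium rails, its rear 58 mm roofed in white, 34 mm high. Origin: centre of its underside, on the worktop. Its x axis points from the open front to the roofed back; the tray slides out along its -x.
- tray_white (a joint): How far the tray with the white-capped vial stands out, m: 0 fully home, 0.100 at its front stop. It slides with about 2 N of friction and stays where it is left.
- lip_white (a point): Centre of the lip's top edge; moves with the tray, axes as the housing's. Lip: grey wall across the tray's front, 10 mm thick (x), 74 wide (y), from 8 to 38 mm above the worktop. Behind it (+x) a clear bay 51 mm long, floor 24 mm below the lip's top; then the vial's well, 37 mm square, 13 high, its centre 75 mm behind this point. Tray home: lip's front face is 13 mm ahead of the housing.
- vial_white: White dye vial with an orange-banded label and a white screw cap, 22 mm across, 48 mm tall, standing upright in its tray's well (25 mm square inside), loose. Origin: centre of its underside.
- beaker: Bystander: small clear beaker, 44 mm across, 58 mm tall. Origin: centre of its underside.
- bench_timer: Bystander: white bench timer with three keys, 62 x 66 x 18 mm. Origin: centre of its underside.
- masking_tape: Bystander: flat roll of beige tape, 100 mm across, 25 mm high. Origin: centre of its underside.
- rack_orange: Bystander: orange microtube rack, 74 x 191 x 30 mm, long side along its y. Origin: centre of its underside. To its right (x above 0.42, y below -0.38) stands a tall fixed analyser with a red top: swing the arm clear of it.

How it is judged:
By the outcome, as a careful person would: the job done as asked, in the order asked, and still so for the second after the job is handed in, with the robot touching nothing.
It also fails if it takes over 48 s, if anything falls off the work surface, if the arm or the gripper's body presses on something with over 40 N, if the wrist force passes 120 N, or if a joint passes its speed limit or range.

ROBOT

A 6-joint arm with a two-finger parallel gripper is mounted at the origin on a cart in front of the work surface, level with it; the furniture and walls round the work are solid. World frame = base frame: x ahead of the robot, y to its left, z up, the work surface at z = 0. Lengths are in mm, angles in rad, forces in N, time in s.
With the tool pointing down it reaches from about 275 to 1000 mm from the base axis. Payload 8.4 kg.
Tool frame: the origin (TCP) lies midway between the tips of the shut fingers; the grasp point (between the pads) lies 19 mm behind it; z points along the fingers, y is the line along which they close (so a half turn about z gives the same grasp; the last joint's range is limited). The gripper opens to 85 mm and grips with 20 to 120 N. Pads are 22 mm wide; open, the fingers measure 114 mm over their backs; the gripper's body (76 mm by 85 mm) begins 54 mm behind the grasp point. The pads swing forward as they close: fully open they stand 13 mm farther back than shut.
Start: joints at [1.205, 0.353, 1.633, -0, 1.155, -0.002], TCP at [222.391, 584.097, 205.881] pointing down, gripper open.
Joint ranges: [-2.63, 2.63], [-0.92, 2.1], [0.06, 2.66], [-1.3, 4.44], [0, 2.69], [-3.02, 3.02]. Speed limits (rad/s): [2.22, 2.22, 2.79, 3.14, 3.14, 3.14].

INTERFACE

Orientations are given as [roll, pitch, yaw] about the fixed x, y, z axes, in that order (R = Rz(yaw) Ry(pitch) Rx(roll)).
In Python, from rig import monitor, imaging, r gives the robot as it stands.
- The arm moves only by the tool drive_tool, never from a script. Its argument "plan" is a list of rows, each an object of numbers: "x", "y", "z": the shift along the tool's x, y, z in units of 50 mm (1.0 is 50 mm); "ax", "ay", "az": the turn, a rotation vector about the tool's x, y, z in units of 6 degrees (1.0 is 6 degrees); "hand": the finger opening in mm, from 0 to 85.4. In form: [{"x": .., "y": .., "z": .., "ax": .., "ay": .., "az": .., "hand": ..}, ...]. A call has 1 to 8 rows; each row is the pose to reach, as a shift and turn from the pose commanded when the call began, along the tool's axes at that moment; what a row does not reach only later rows make up. A row lasts 1/10 s, in which the tool goes at most 50 mm and 8.59 degrees, less where a joint would pass 70% of its speed; a pose out of reach is approached as far as the arm can. A call with a gripper value outside its range is refused whole. The fingers move at their own pace and stop on an object; "grip_force" is the grip in N (left out, the last holds). Time passes only in rows, so rows that repeat a pose let the fingers close. It gives the time, the measured TCP pose, the force, the opening and the grip force at its end, in the units of the state.
- monitor.sense(): the state, without advancing time (a new reading comes with each control period).
- imaging.grab_frame(name): name is "scene" or "top"; returns the picture (400x640x3 uint8, red, green, blue); there is no depth.
- imaging.camera_info(name): a dict with "mtx" (3x3 intrinsics, pixels), "R" (3x3) and "t" (3): a world point X has camera coordinates R X + t. Camera axes: x right, y down, z forward; pixel columns grow to the right and rows downward; lengths in mm; the calibration is good to about 2 mm. A picture is of the moment at which its call begins. camera_info takes no time and is no camera call.
- r.sign_off(): hands the job in; it is judged then, once.
The state is a dict: "clock": time; "qpos": joint angles; "qvel": joint speeds; "joint_efforts": joint torques, N m; "eef_pos": TCP position; "tcp_rot": TCP orientation; "contact_force": force on the tool from outside, world axes, zero at the start; "wrist_torque": the same for the moment, N m; "opening": opening from 0.0 (shut) to 1.0 (fully open); "grasp_force": force on a finger pad.
Only numpy, scipy, OpenCV 4.12 (cv2) and the standard library are available. Lean on these libraries where they do the work, as an engineer would, in place of code of your own. Each camera call takes 0.05 s, during which the arm holds its last target. There are 200 camera calls.

## Working session

There is one attempt and no reset: what is moved stays moved. The work goes in short steps, Python scripts to look and compute and a tool call to move; the robot and the scene stay as the last step left them, time stands still between calls to the robot, and variables do not carry over. Pictures are saved under pics/ and viewed, at most 10 in all, crops included, and the job is handed in when it is done.

Besides the shell and the picture viewer there is one more tool, called as name([rows], argument=value, ...), one row to a line, values as JSON. drive_tool: Moves the arm, as the interface text tells. Its arguments: {"type":"object","properties":{"plan":{"type":"array","items":{"type":"object","properties":{"x":{"type":"number"},"y":{"type":"number"},"z":{"type":"number"},"ax":{"type":"number"},"ay":{"type":"number"},"az":{"type":"number"},"hand":{"type":"number"}}}},"grip_force":{"type":"number"}},"required":["plan"]}

```bash
mkdir -p pics
python3 - <<'E'
from rig import monitor, imaging, r
import cv2
for n in("scene","top"):
    im=imaging.grab_frame(n); cv2.imwrite(f"pics/{n}0.png",im[:,:,::-1])
    c=imaging.camera_info(n); print(n,c["mtx"],c["R"],c["t"])
s=monitor.sense();print(s["clock"],s["eef_pos"],s["tcp_rot"],s["opening"])
E
```

```text
scene [[487.29689651   0.         314.38413387]
 [  0.         487.29689651 194.69439954]
 [  0.           0.           1.        ]] [[ 0.86038629 -0.50947303  0.01314009]
 [-0.21238574 -0.38187114 -0.89948137]
 [ 0.46327932  0.77111067 -0.4367615 ]] [-403.33864093  259.13584166 1135.41101896]
top [[366.95431554   0.         315.32202399]
 [  0.         366.95431554 202.0991064 ]
 [  0.           0.           1.        ]] [[-0.02355493 -0.99953704 -0.01925802]
 [-0.98891345  0.02612097 -0.14617756]
 [ 0.14661293  0.01560131 -0.9890709 ]] [ 213.19440117  557.69532651 1095.01109356]
0.1 [222.2189532  583.67310647 205.21771241] [-3.14034558e+00 -3.23930900e-06  2.77779005e+00] 1.0019576815804807
```

View pics/scene0.png

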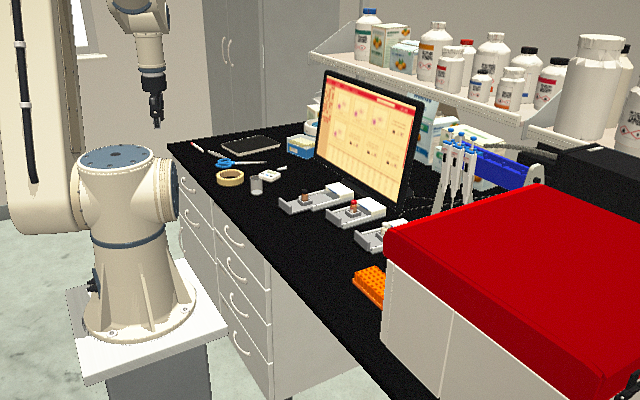

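View pics/top0.png

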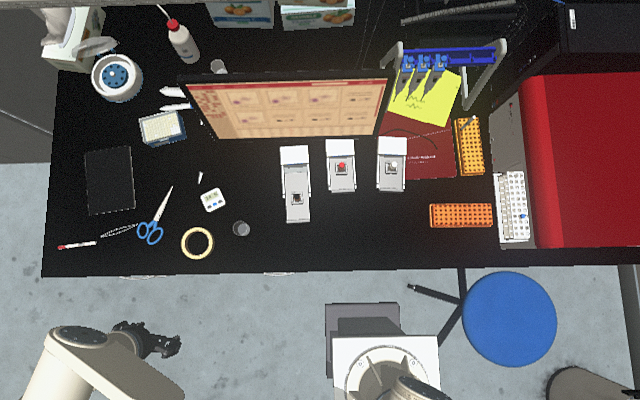

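The top view shows three lanes: black is out, with its cap at about (296,198). Red is home with its cap at (341,167), and white is home at (391,167). I'll zoom in to pick corner points.

```bash
cat > h.py <<'E'
from rig import monitor, imaging, r
import cv2, numpy as np
def ray(n,u,v,z):
    c=imaging.camera_info(n);K,R,t=[np.array(c[k]) for k in("mtx","R","t")]
    d=R.T@np.linalg.solve(K,[u,v,1.]); o=-R.T@t
    return (o+d*(z-o[2])/d[2]).round(1)
def proj(n,X):
    c=imaging.camera_info(n);K,R,t=[np.array(c[k]) for k in("mtx","R","t")]
    p=K@(R@np.array(X,float)+t); return p[:2]/p[2]
def crop(n,x0,y0,w,h,s,f,im=None):
    im=imaging.grab_frame(n) if im is None else im
    cv2.imwrite(f,cv2.resize(im[y0:y0+h,x0:x0+w,::-1],None,fx=s,fy=s,interpolation=cv2.INTER_CUBIC))
E
python3 - <<'E'
from h import *
crop("top",270,135,150,100,5,"pics/top1.png",cv2.imread("pics/top0.png")[:,:,::-1])
crop("scene",270,170,140,90,5,"pics/sc1.png",cv2.imread("pics/scene0.png")[:,:,::-1])
E
```

```text
(no output)
```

View pics/top1.png

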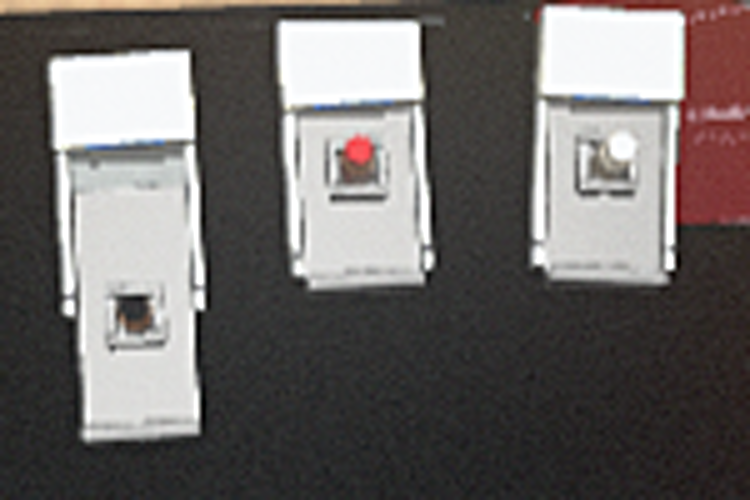

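View pics/sc1.png

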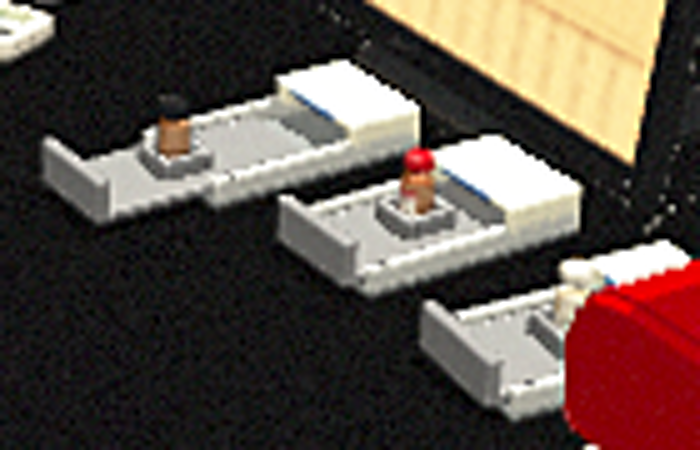

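The crops show the roof corners: black at (50,60), (190,50), (195,140), (55,150) and red at (278,22), (418,20), (424,100), (282,110) in the top crop. The scene crop shows the lip top edges: black (45,140)-(108,180), red (282,197)-(355,245). I'll fit the lane poses from these.

```bash
cat > fit.py <<'E'
from h import *
from scipy.optimize import least_squares
T=lambda a:(np.array(a,float)+.5)/5-.5+[270,135]
S=lambda a:(np.array(a,float)+.5)/5-.5+[270,170]
roof=[(82.5,45,34),(82.5,-45,34),(24.5,-45,34),(24.5,45,34)]
D={"red":([(278,22),(418,20),(424,103),(282,110)],[(282,197),(355,245),(352,287)],[(440,168),(500,135),(581,185),(508,212)]),
"black":([(50,60),(190,50),(195,142),(53,150)],[(45,140),(108,182),(105,222)],[(277,80),(345,60),(419,102),(348,132)])}
rs=[(24.5,45,34),(82.5,45,34),(82.5,-45,34),(24.5,-45,34)]
for k,(tp,lp,sp) in D.items():
    def res(p,full=False):
        c,s=np.cos(p[2]),np.sin(p[2]); W=lambda q:(p[0]+c*q[0]-s*q[1],p[1]+s*q[0]+c*q[1],q[2])
        e=[proj("top",W(q))-T(u) for q,u in zip(roof,tp)]
        e+=[proj("scene",W(q))-S(u) for q,u in zip(rs,sp)]
        xl=-95.5-p[3]
        e+=[proj("scene",W(q))-S(u) for q,u in zip([(xl,37,38),(xl,-37,38),(xl,-37,8)],lp)]
        return np.ravel(e)
    f=least_squares(res,[600,0,0,50],x_scale=[100,100,.1,50],loss="soft_l1"); p=f.x
    c,s=np.cos(p[2]),np.sin(p[2])
    print(k,p.round(3),"lip ctr",(p[:2]+np.array([c,s])*(-90.5-p[3])).round(1),"rms",np.sqrt(np.mean(res(p)**2)).round(2)); print(res(p).reshape(-1,2).round(1).tolist())
E
python3 fit.py
```

```text
red [ 6.86822e+02  1.12634e+02  4.10000e-02 -7.43200e+00] lip ctr [603.8 109.3] rms 1.27
[[0.6, 0.1], [0.6, -1.4], [0.9, -0.5], [1.0, 0.0], [-3.9, -3.1], [-1.8, -0.7], [-0.1, 0.1], [0.1, -0.8], [0.2, -0.6], [-0.4, -0.4], [-0.2, -0.1]]
black [6.65963e+02 2.59951e+02 4.90000e-02 6.30050e+01] lip ctr [512.6 252.4] rms 0.61
[[0.2, 0.2], [0.2, 0.1], [0.5, -0.7], [0.7, -0.2], [-0.9, -0.9], [-0.9, -0.6], [0.1, 0.4], [0.3, -1.6], [0.3, -0.7], [-0.6, -0.2], [0.1, 0.3]]
```

```bash
sed -i 's/        return np.ravel(e)/        if k=="red": e[4]*=0\n        e+=[proj("top",W(q))-T(u) for q,u in zip([(xl,37,8),(xl,-37,8)],B[k])]\n        return np.ravel(e)/; s/^D={/B={"red":[(308,288),(425,284)],"black":[(82,440),(200,435)]}\nD={/' fit.py; python3 fit.py; sed 's/xl=-95.5-p\[3\]/xl=-95.5-(p[3] if k=="black" else 0)/' fit.py>fit2.py; python3 fit2.py
python3 -c "
from h import *
print(monitor.sense()['clock'])"
```

```text
red [ 6.86535e+02  1.13482e+02  3.80000e-02 -8.16700e+00] lip ctr [604.3 110.4] rms 0.63
[[0.4, 0.1], [0.4, -1.3], [0.6, -0.4], [0.8, 0.1], [-0.0, -0.0], [-2.0, -0.7], [-0.3, 0.0], [-0.1, -0.9], [0.2, -0.8], [-0.5, -0.6], [-0.3, -0.3], [0.3, 0.3], [-0.1, -0.4]]
black [6.66006e+02 2.60775e+02 3.80000e-02 6.34220e+01] lip ctr [512.2 255. ] rms 0.66
[[0.2, 0.0], [0.2, 0.2], [0.3, -0.6], [0.5, -0.4], [-0.9, -1.0], [-0.7, -0.6], [-0.0, 0.4], [0.1, -1.7], [-0.1, -1.0], [-1.2, -0.5], [-0.5, -0.0], [0.8, -0.4], [0.5, -0.8]]
0.1Traceback (most recent call last):
  File "fit2.py", line 20, in <module>
    f=least_squares(res,[600,0,0,50],x_scale=[100,100,.1,50],loss="soft_l1"); p=f.x
    return func(*args, **kwargs)
    result = trf(vector_fun.fun, vector_fun.jac, x0, f0, J0, lb, ub, ftol, xtol,
                 gtol, max_nfev, x_scale, loss_function, tr_solver,
                 tr_options.copy(), verbose, callback=callback_wrapped)
    return trf_no_bounds(
        fun, jac, x0, f0, J0, ftol, xtol, gtol, max_nfev, x_scale,
        loss_function, tr_solver, tr_options, verbose, callback=callback)
    f_new = fun(x_new)
    self._update_fun()
    ~~~~~~~~~~~~~~~~^^
    self.f = self.fun_wrapped(xp_copy(self.x))
             ~~~~~~~~~~~~~~~~^^^^^^^^^^^^^^^^^
    return np.atleast_1d(self.fun(x))
                         ~~~~~~~~^^^
    return self.f(x, *self.args, **self.kwargs)
           ~~~~~~^^^^^^^^^^^^^^^^^^^^^^^^^^^^^^
  File "fit2.py", line 13, in res
    e=[proj("top",W(q))-T(u) for q,u in zip(roof,tp)]
       ~~~~^^^^^^^^^^^^
  File "h.py", line 8, in proj
    c=imaging.camera_info(n);K,R,t=[np.array(c[k]) for k in("mtx","R","t")]
ValueError: time passes only in moves, steps and waits
```

```bash
cat >> h.py <<'E'
from scipy.spatial.transform import Rotation as Ro
def to(p,yaw):
    s=monitor.sense(); R=Ro.from_euler("xyz",s["tcp_rot"]); Rt=Ro.from_euler("xyz",[np.pi,0,yaw])
    print("shift",(R.inv().apply(np.array(p)-s["eef_pos"])/50).round(3),"turn",((R.inv()*Rt).as_rotvec(degrees=True)/6).round(3),s["clock"],s["eef_pos"].round(1),s["contact_force"].round(1))
E
python3 - <<'E'
from h import *
to([462,252,180],np.pi+.042)
print(ray("top",240,228,0),ray("top",197,243,0),ray("top",330,137,60))
E
```

```text
shift [-6.842 -4.492  0.51 ] turn [-1.200e-02 -2.000e-03 -3.875e+00] 0.1 [222.2 583.7 205.2] [ 0.1 -0.1  0. ]
[491.8 442.8   0. ] [447.4 580.1   0. ] [765.3 148.1  60. ]
```

drive_tool([
  {"x": -0.8, "y": -0.55, "z": 0, "az": -0.5, "hand": 0},
  {"x": -1.6, "y": -1.1, "z": 0, "az": -1, "hand": 0},
  {"x": -2.5, "y": -1.65, "z": 0, "az": -1.5, "hand": 0},
  {"x": -3.4, "y": -2.2, "z": 0, "az": -2, "hand": 0},
  {"x": -4.2, "y": -2.75, "z": 0, "az": -2.5, "hand": 0},
  {"x": -5.1, "y": -3.35, "z": 0, "az": -3, "hand": 0},
  {"x": -6, "y": -3.9, "z": 0.2, "az": -3.5, "hand": 0},
  {"x": -6.84, "y": -4.49, "z": 0.5, "az": -3.87, "hand": 0},
])

```text
invalid input
```

drive_tool([
  {"x": 0, "hand": 0},
  {"x": 0, "hand": 0},
])

```text
invalid input
```

Run:
```python
from h import *
to([470,252.5,22],np.pi+.042)
```

```text
shift [-6.988 -4.422  3.67 ] turn [-1.200e-02 -2.000e-03 -3.875e+00] 0.1 [222.2 583.7 205.2] [ 0.1 -0.1  0. ]
```

drive_tool([
  {"x": -0.8, "y": -0.55, "z": 0, "ax": 0, "ay": 0, "az": -0.5, "hand": 0},
  {"x": -1.6, "y": -1.1, "z": 0, "ax": 0, "ay": 0, "az": -1, "hand": 0},
  {"x": -2.5, "y": -1.65, "z": 0, "ax": 0, "ay": 0, "az": -1.5, "hand": 0},
  {"x": -3.4, "y": -2.2, "z": 0, "ax": 0, "ay": 0, "az": -2, "hand": 0},
  {"x": -4.2, "y": -2.75, "z": 0, "ax": 0, "ay": 0, "az": -2.5, "hand": 0},
  {"x": -5.1, "y": -3.35, "z": 0, "ax": 0, "ay": 0, "az": -3, "hand": 0},
  {"x": -6, "y": -3.9, "z": 0.2, "ax": 0, "ay": 0, "az": -3.5, "hand": 0},
  {"x": -6.84, "y": -4.49, "z": 0.5, "ax": 0, "ay": 0, "az": -3.87, "hand": 0},
])

```text
clock: 0.9
eef_pos: [455.4, 263.1, 185.3]
tcp_rot: [3.141, 0.002, -3.098]
contact_force: [1.3, 0.5, -0.2]
opening: 0.001
grasp_force: 0.0
```

drive_tool([
  {"x": 0, "y": 0, "z": 0, "ax": 0, "ay": 0, "az": 0, "hand": 0},
  {"x": 0, "y": 0, "z": 0, "ax": 0, "ay": 0, "az": 0, "hand": 0},
])

```text
clock: 1.1
eef_pos: [454.0, 263.4, 184.3]
tcp_rot: [-3.141, -0.001, -3.103]
contact_force: [-0.1, 0.3, -0.4]
opening: -0.003
grasp_force: 0.0
```

Run:
```python
from h import *
to([462,252.5,22],np.pi+.042)
```

```text
shift [-0.155 -0.224  3.246] turn [-0.003 -0.012 -0.036] 1.1 [454.  263.4 184.3] [-0.1  0.3 -0.4]
```

drive_tool([
  {"x": -0.155, "y": -0.22, "z": 0.8, "ax": 0, "ay": 0, "az": 0, "hand": 0},
  {"x": -0.155, "y": -0.22, "z": 1.6, "ax": 0, "ay": 0, "az": 0, "hand": 0},
  {"x": -0.155, "y": -0.22, "z": 2.4, "ax": 0, "ay": 0, "az": 0, "hand": 0},
  {"x": -0.155, "y": -0.22, "z": 2.9, "ax": 0, "ay": 0, "az": 0, "hand": 0},
  {"x": -0.155, "y": -0.22, "z": 3.25, "ax": 0, "ay": 0, "az": 0, "hand": 0},
  {"x": -0.155, "y": -0.22, "z": 3.25, "ax": 0, "ay": 0, "az": 0, "hand": 0},
])

```text
clock: 1.7
eef_pos: [459.8, 254.4, 20.3]
tcp_rot: [-3.14, -0.004, -3.099]
contact_force: [-0.2, -0.7, 0.6]
opening: 0.0
grasp_force: 0.0
```

Run:
```python
from h import *
to([569,256,22],np.pi+.042)
i=imaging.grab_frame("top");cv2.imwrite("pics/t2.png",i[:,:,::-1]);i=imaging.grab_frame("scene")
crop("scene",230,110,160,120,5,"pics/s2.png",i)
```

```text
shift [-2.184 -0.062 -0.043] turn [-0.015 -0.037  0.009] 1.7 [459.8 254.4  20.3] [-0.2 -0.7  0.6]
```

View pics/s2.png

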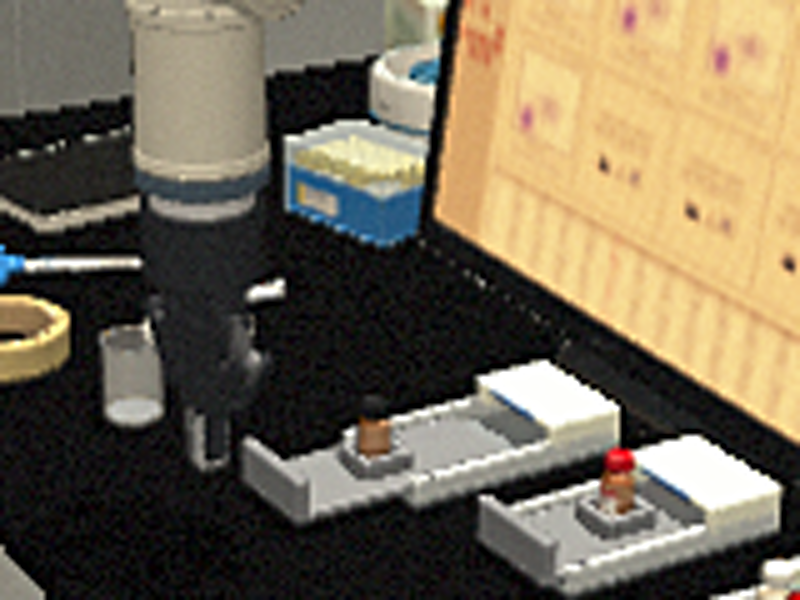

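The scene view shows the shut fingers at (208,440), centred in front of the black lip at (275,480). I'll push gently from there.

drive_tool([
  {"x": -0.25, "y": -0.03, "z": -0.04, "ax": 0, "ay": 0, "az": 0, "hand": 0},
  {"x": -0.45, "y": -0.03, "z": -0.04, "ax": 0, "ay": 0, "az": 0, "hand": 0},
  {"x": -0.58, "y": -0.03, "z": -0.04, "ax": 0, "ay": 0, "az": 0, "hand": 0},
  {"x": -0.68, "y": -0.03, "z": -0.04, "ax": 0, "ay": 0, "az": 0, "hand": 0},
  {"x": -0.78, "y": -0.03, "z": -0.04, "ax": 0, "ay": 0, "az": 0, "hand": 0},
  {"x": -0.88, "y": -0.03, "z": -0.04, "ax": 0, "ay": 0, "az": 0, "hand": 0},
  {"x": -0.98, "y": -0.03, "z": -0.04, "ax": 0, "ay": 0, "az": 0, "hand": 0},
  {"x": -1.1, "y": -0.03, "z": -0.04, "ax": 0, "ay": 0, "az": 0, "hand": 0},
])

```text
clock: 2.6
eef_pos: [517.3, 254.6, 24.2]
tcp_rot: [-3.141, -0.0, -3.1]
contact_force: [0.2, -0.2, -0.3]
opening: -0.003
grasp_force: 0.0
```

drive_tool([
  {"x": -0.1, "y": 0, "z": 0, "ax": 0, "ay": 0, "az": 0, "hand": 0},
  {"x": -0.2, "y": 0, "z": 0, "ax": 0, "ay": 0, "az": 0, "hand": 0},
  {"x": -0.3, "y": 0, "z": 0, "ax": 0, "ay": 0, "az": 0, "hand": 0},
  {"x": -0.4, "y": 0, "z": 0, "ax": 0, "ay": 0, "az": 0, "hand": 0},
  {"x": -0.5, "y": 0, "z": 0, "ax": 0, "ay": 0, "az": 0, "hand": 0},
  {"x": -0.58, "y": 0, "z": 0, "ax": 0, "ay": 0, "az": 0, "hand": 0},
  {"x": -0.64, "y": 0, "z": 0, "ax": 0, "ay": 0, "az": 0, "hand": 0},
])

```text
clock: 3.3
eef_pos: [549.4, 256.0, 24.3]
tcp_rot: [3.142, 0.0, -3.1]
contact_force: [0.5, -0.8, -0.5]
opening: -0.004
grasp_force: 0.0
```

Run:
```python
from h import *
to([569,256,22],np.pi+.042)
a=imaging.grab_frame("top");b=imaging.grab_frame("scene")
f=lambda i,x,y:cv2.resize(i[y:y+100,x:x+100,::-1],None,fx=4,fy=4,interpolation=cv2.INTER_CUBIC)
cv2.imwrite("pics/3.png",np.hstack([f(a,260,130),f(b,260,150)]))
```

```text
shift [-0.391 -0.016  0.046] turn [ 0.     0.001 -0.006] 3.3 [549.4 256.   24.3] [ 0.5 -0.8 -0.5]
```

View pics/3.png

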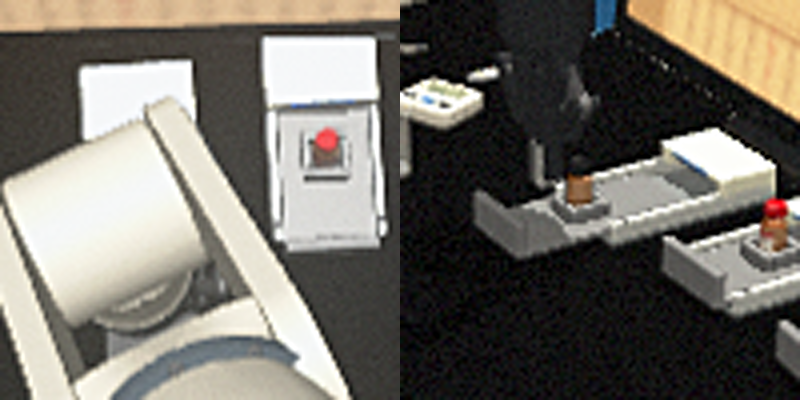

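The fingers passed beside the tray on its far side: tip at crop (538,180), scene pixel about (294,195). The tray hasn't moved, so my fit must be biased. Checking.

Run:
```python
from h import *
print(proj("scene",[549.4,256,24.3]),proj("top",[459.8,254.4,20.3]),proj("scene",[459.8,254.4,20.3]))
for u in [(270+82/5,135+430/5),(270+200/5,135+426/5),(270+308/5,135+280/5),(270+425/5,135+275/5)]: print("lip top",ray("top",*u,38))
for u in [(45,140),(108,180),(282,197),(355,245)]: print("lip scene",ray("scene",270+u[0]/5,170+u[1]/5,38))
for n in("top","scene"):
  c=imaging.camera_info(n);print(-np.array(c["R"]).T@c["t"], np.linalg.det(c["R"]))
i=cv2.imread("pics/t2.png");print(i.shape)
```

```text
[295.60954671 201.75159883] [298.57694295 236.2461658 ] [270.88900989 209.31376775]
lip top [506.8 290.2  38. ]
lip top [507.4 217.1  38. ]
lip top [597.3 147.6  38. ]
lip top [598.5  74.4  38. ]
lip scene [502.6 281.7  38. ]
lip scene [511.4 212.4  38. ]
lip scene [594.1 140.   38. ]
lip scene [599.5  66.5  38. ]
[ 395.99141031  181.44454392 1168.67185529] 0.9999999999999996
[-123.94865069 -982.0612102   734.2915886 ] 0.9999999999999998
(400, 640, 3)
```

The fingers passed over the lip without any force and are now above the bay. The tip shows about 6 px higher than the TCP predicts, so the real fingertip sits roughly 14 mm above the reported TCP. I'll lift, go back and find the tip height by touch on the bare worktop.

drive_tool([
  {"x": 0, "y": 0, "z": -0.5, "ax": 0, "ay": 0, "az": 0, "hand": 0},
  {"x": 0.3, "y": 0, "z": -0.7, "ax": 0, "ay": 0, "az": 0, "hand": 0},
  {"x": 1, "y": 0, "z": -0.7, "ax": 0, "ay": 0, "az": 0, "hand": 0},
  {"x": 1.7, "y": 0, "z": -0.6, "ax": 0, "ay": 0, "az": 0, "hand": 0},
  {"x": 1.8, "y": 0, "z": 0, "ax": 0, "ay": 0, "az": 0, "hand": 0},
  {"x": 1.8, "y": 0, "z": 0.16, "ax": 0, "ay": 0, "az": 0, "hand": 0},
  {"x": 1.8, "y": 0, "z": 0.24, "ax": 0, "ay": 0, "az": 0, "hand": 0},
  {"x": 1.8, "y": 0, "z": 0.24, "ax": 0, "ay": 0, "az": 0, "hand": 0},
])

```text
clock: 4.2
eef_pos: [460.0, 252.4, 12.2]
tcp_rot: [-3.142, 0.0, -3.1]
contact_force: [-0.3, 0.3, -1.0]
opening: -0.005
grasp_force: 0.0
```

drive_tool([
  {"x": 0, "y": 0, "z": 0.04, "ax": 0, "ay": 0, "az": 0, "hand": 0},
  {"x": 0, "y": 0, "z": 0.08, "ax": 0, "ay": 0, "az": 0, "hand": 0},
  {"x": 0, "y": 0, "z": 0.12, "ax": 0, "ay": 0, "az": 0, "hand": 0},
  {"x": 0, "y": 0, "z": 0.12, "ax": 0, "ay": 0, "az": 0, "hand": 0},
])

```text
clock: 4.6
eef_pos: [459.2, 252.2, 6.3]
tcp_rot: [3.142, 0.0, -3.1]
contact_force: [-1.1, -0.8, 0.3]
opening: 0.003
grasp_force: 0.0
```

Run:
```python
from h import *
a=imaging.grab_frame("scene")
i=np.clip(a[150:250,230:370,::-1].astype(float)*2.2+15,0,255).astype(np.uint8)
cv2.imwrite("pics/4.png",cv2.resize(i,None,fx=5,fy=5,interpolation=cv2.INTER_CUBIC))
```

```text
(no output)
```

View pics/4.png

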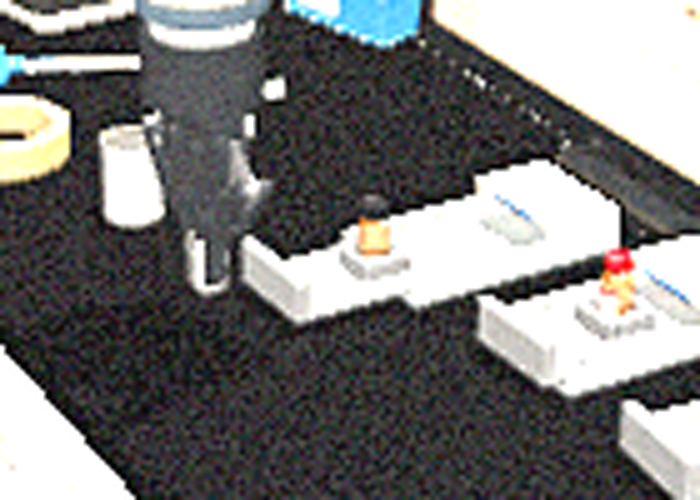

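drive_tool([
  {"x": 0, "y": 0, "z": 0.04, "ax": 0, "ay": 0, "az": 0, "hand": 0},
  {"x": 0, "y": 0, "z": 0.08, "ax": 0, "ay": 0, "az": 0, "hand": 0},
  {"x": 0, "y": 0, "z": 0.12, "ax": 0, "ay": 0, "az": 0, "hand": 0},
  {"x": 0, "y": 0, "z": 0.16, "ax": 0, "ay": 0, "az": 0, "hand": 0},
  {"x": 0, "y": 0, "z": 0.16, "ax": 0, "ay": 0, "az": 0, "hand": 0},
])

```text
clock: 5.15
eef_pos: [458.9, 252.1, -2.1]
tcp_rot: [-3.141, -0.001, -3.1]
contact_force: [-0.7, 1.0, 0.3]
opening: -0.003
grasp_force: 0.0
```

drive_tool([
  {"x": 0, "y": 0, "z": 0.03, "ax": 0, "ay": 0, "az": 0, "hand": 0},
  {"x": 0, "y": 0, "z": 0.06, "ax": 0, "ay": 0, "az": 0, "hand": 0},
  {"x": 0, "y": 0, "z": 0.09, "ax": 0, "ay": 0, "az": 0, "hand": 0},
  {"x": 0, "y": 0, "z": 0.12, "ax": 0, "ay": 0, "az": 0, "hand": 0},
  {"x": 0, "y": 0, "z": 0.12, "ax": 0, "ay": 0, "az": 0, "hand": 0},
])

```text
clock: 5.65
eef_pos: [459.0, 252.2, -7.9]
tcp_rot: [-3.141, -0.0, -3.1]
contact_force: [0.9, -0.2, -0.1]
opening: 0.001
grasp_force: 0.0
```

drive_tool([
  {"x": 0, "y": 0, "z": 0.03, "ax": 0, "ay": 0, "az": 0, "hand": 0},
  {"x": 0, "y": 0, "z": 0.06, "ax": 0, "ay": 0, "az": 0, "hand": 0},
  {"x": 0, "y": 0, "z": 0.09, "ax": 0, "ay": 0, "az": 0, "hand": 0},
  {"x": 0, "y": 0, "z": 0.09, "ax": 0, "ay": 0, "az": 0, "hand": 0},
])

```text
clock: 6.05
eef_pos: [459.0, 252.2, -12.4]
tcp_rot: [-3.141, -0.0, -3.1]
contact_force: [-0.8, -0.0, 0.6]
opening: 0.001
grasp_force: 0.0
```

drive_tool([
  {"x": 0, "y": 0, "z": 0.02, "ax": 0, "ay": 0, "az": 0, "hand": 0},
  {"x": 0, "y": 0, "z": 0.04, "ax": 0, "ay": 0, "az": 0, "hand": 0},
  {"x": 0, "y": 0, "z": 0.04, "ax": 0, "ay": 0, "az": 0, "hand": 0},
])

```text
clock: 6.35
eef_pos: [459.1, 252.2, -14.3]
tcp_rot: [-3.142, -0.0, -3.1]
contact_force: [0.7, -0.3, -0.1]
opening: 0.003
grasp_force: 0.0
```

Run:
```python
from h import *
a=imaging.grab_frame("scene")
s=monitor.sense();print(s["eef_pos"],s["contact_force"],proj("scene",s["eef_pos"]),proj("scene",[459,252,0]))
i=np.clip(a[170:240,230:320,::-1].astype(float)*2.2+15,0,255).astype(np.uint8)
cv2.imwrite("pics/5.png",cv2.resize(i,None,fx=8,fy=8,interpolation=cv2.INTER_CUBIC))
```

```text
[459.09537491 252.21505544 -14.26982076] [ 0.01847518 -0.42482796  0.58930534] [271.27311431 219.28306392] [271.16096986 215.36290037]
```

View pics/5.png

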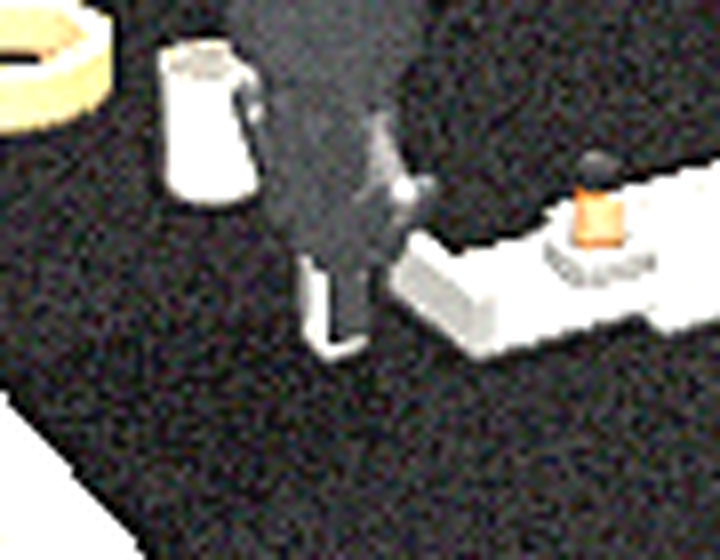

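The tip is at scene pixel (271,214), about 4 mm above the worktop, while the TCP reads -14. The real tip therefore sits about 19 mm above the reported TCP. I'll push with TCP z around -4, which puts the tip at about 15.

drive_tool([
  {"x": -0.1, "y": 0, "z": -0.2, "ax": 0, "ay": 0, "az": 0, "hand": 0},
  {"x": -0.35, "y": 0, "z": -0.2, "ax": 0, "ay": 0, "az": 0, "hand": 0},
  {"x": -0.55, "y": 0, "z": -0.2, "ax": 0, "ay": 0, "az": 0, "hand": 0},
  {"x": -0.65, "y": 0, "z": -0.2, "ax": 0, "ay": 0, "az": 0, "hand": 0},
  {"x": -0.75, "y": 0, "z": -0.2, "ax": 0, "ay": 0, "az": 0, "hand": 0},
  {"x": -0.85, "y": 0, "z": -0.2, "ax": 0, "ay": 0, "az": 0, "hand": 0},
  {"x": -0.95, "y": 0, "z": -0.2, "ax": 0, "ay": 0, "az": 0, "hand": 0},
  {"x": -1.05, "y": 0, "z": -0.2, "ax": 0, "ay": 0, "az": 0, "hand": 0},
])

```text
clock: 7.2
eef_pos: [511.4, 254.2, -4.5]
tcp_rot: [-3.141, -0.001, -3.1]
contact_force: [-2.2, -0.7, 0.3]
opening: -0.002
grasp_force: 1.2
```

drive_tool([
  {"x": -0.1, "y": 0, "z": 0, "ax": 0, "ay": 0, "az": 0, "hand": 0},
  {"x": -0.2, "y": 0, "z": 0, "ax": 0, "ay": 0, "az": 0, "hand": 0},
  {"x": -0.3, "y": 0, "z": 0, "ax": 0, "ay": 0, "az": 0, "hand": 0},
  {"x": -0.4, "y": 0, "z": 0, "ax": 0, "ay": 0, "az": 0, "hand": 0},
  {"x": -0.5, "y": 0, "z": 0, "ax": 0, "ay": 0, "az": 0, "hand": 0},
  {"x": -0.6, "y": 0, "z": 0, "ax": 0, "ay": 0, "az": 0, "hand": 0},
  {"x": -0.68, "y": 0, "z": 0, "ax": 0, "ay": 0, "az": 0, "hand": 0},
  {"x": -0.74, "y": 0, "z": 0, "ax": 0, "ay": 0, "az": 0, "hand": 0},
])

```text
clock: 8.0
eef_pos: [549.0, 256.0, -4.2]
tcp_rot: [3.142, 0.0, -3.1]
contact_force: [-2.0, -0.1, -1.7]
opening: -0.0
grasp_force: 1.1
```

drive_tool([
  {"x": -0.05, "y": 0, "z": 0, "ax": 0, "ay": 0, "az": 0, "hand": 0},
  {"x": -0.1, "y": 0, "z": 0, "ax": 0, "ay": 0, "az": 0, "hand": 0},
  {"x": -0.15, "y": 0, "z": 0, "ax": 0, "ay": 0, "az": 0, "hand": 0},
])

```text
clock: 8.3
eef_pos: [556.2, 256.3, -4.2]
tcp_rot: [3.142, -0.0, -3.1]
contact_force: [-2.9, -1.2, -2.2]
opening: 0.001
grasp_force: 1.1
```

drive_tool([
  {"x": -0.04, "y": 0, "z": 0, "ax": 0, "ay": 0, "az": 0, "hand": 0},
  {"x": -0.08, "y": 0, "z": 0, "ax": 0, "ay": 0, "az": 0, "hand": 0},
  {"x": -0.12, "y": 0, "z": 0, "ax": 0, "ay": 0, "az": 0, "hand": 0},
])

```text
clock: 8.6
eef_pos: [561.4, 256.4, -4.3]
tcp_rot: [-3.141, -0.002, -3.1]
contact_force: [-9.6, 0.7, 7.0]
opening: -0.002
grasp_force: 4.7
```

drive_tool([
  {"x": -0.03, "y": 0, "z": 0, "ax": 0, "ay": 0, "az": 0, "hand": 0},
  {"x": -0.03, "y": 0, "z": 0, "ax": 0, "ay": 0, "az": 0, "hand": 0},
])

```text
clock: 8.8
eef_pos: [561.3, 256.4, -4.3]
tcp_rot: [-3.141, -0.004, -3.1]
contact_force: [-11.6, 0.9, 6.7]
opening: -0.003
grasp_force: 5.4
```

drive_tool([
  {"x": 0.3, "y": 0, "z": 0, "ax": 0, "ay": 0, "az": 0, "hand": 0},
  {"x": 0.9, "y": 0, "z": -0.2, "ax": 0, "ay": 0, "az": 0, "hand": 0},
  {"x": 0.9, "y": 0, "z": -1.1, "ax": 0, "ay": 0, "az": 0, "hand": 0},
  {"x": 0.9, "y": 0, "z": -2, "ax": 0, "ay": 0, "az": 0, "hand": 0},
  {"x": 0.9, "y": 0, "z": -2.6, "ax": 0, "ay": 0, "az": 0, "hand": 0},
  {"x": 0.9, "y": 0, "z": -2.6, "ax": 0, "ay": 0, "az": 0, "hand": 0},
])

```text
clock: 9.4
eef_pos: [522.4, 256.7, 131.2]
tcp_rot: [3.137, 0.009, -3.1]
contact_force: [1.3, -0.1, -0.1]
opening: -0.002
grasp_force: 0.0
```

Run:
```python
from h import *
to([632,110,110],np.pi+.04)
```

```text
shift [-2.063 -3.024  0.431] turn [0.04  0.09  0.016] 9.4 [522.4 256.7 131.2] [ 1.3 -0.1 -0.1]
```

drive_tool([
  {"x": -0.4, "y": -0.7, "z": 0, "ax": 0, "ay": 0, "az": 0, "hand": 0},
  {"x": -0.9, "y": -1.4, "z": 0, "ax": 0, "ay": 0, "az": 0, "hand": 0},
  {"x": -1.4, "y": -2.1, "z": 0, "ax": 0, "ay": 0, "az": 0, "hand": 0},
  {"x": -1.9, "y": -2.8, "z": 0.1, "ax": 0, "ay": 0, "az": 0, "hand": 0},
  {"x": -2.1, "y": -3.02, "z": 0.3, "ax": 0, "ay": 0, "az": 0, "hand": 0},
  {"x": -2.1, "y": -3.02, "z": 0.3, "ax": 0, "ay": 0, "az": 0, "hand": 0},
  {"x": -2.1, "y": -3.02, "z": 0.3, "ax": 0, "ay": 0, "az": 0, "hand": 0},
])

```text
clock: 10.1
eef_pos: [628.9, 108.6, 109.8]
tcp_rot: [3.141, -0.002, -3.101]
contact_force: [-0.3, -0.2, -0.8]
opening: 0.0
grasp_force: 0.0
```

Run:
```python
from h import *
to([632,110,3],np.pi+.04)
a=imaging.grab_frame("top");b=imaging.grab_frame("scene")
f=lambda i,x,y:cv2.resize(i[y:y+110,x:x+100,::-1],None,fx=4,fy=4,interpolation=cv2.INTER_CUBIC)
cv2.imwrite("pics/6.png",np.hstack([f(a,260,130),f(b,280,140)]))
```

```text
shift [-0.066  0.026  2.136] turn [ 0.002 -0.016  0.009] 10.1 [628.9 108.6 109.8] [-0.3 -0.2 -0.8]
```

View pics/6.png

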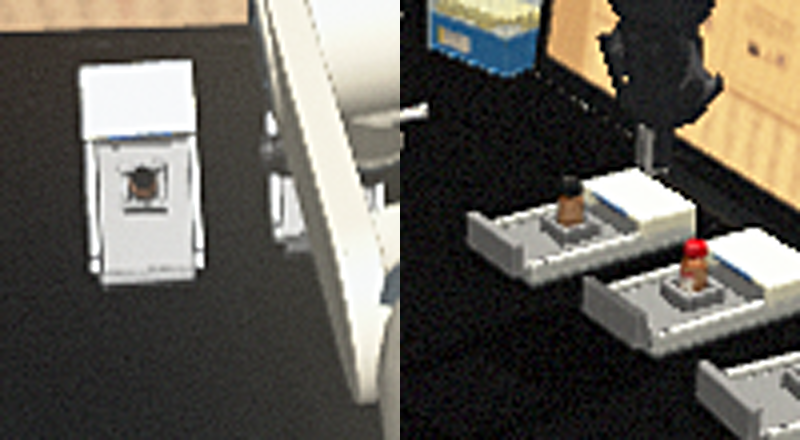

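The black tray is home with its vial upright. The fingers hang at crop (645,165), above the red lane. I'll cross-check the bay position using the black lip, whose contact position is known.

Run:
```python
from h import *
for u in[(468,212),(522,250),(585,278),(648,320)]: print(ray("scene",280+(u[0]-400)/4,140+u[1]/4,38))
for u in[(102,276),(195,272),(275,242)]: print("top",ray("top",260+u[0]/4,130+u[1]/4,38))
print(proj("scene",[628.9,108.6,129]), proj("scene",[628.9,108.6,110]))
```

```text
[571.1 286.1  38. ]
[575.  204.5  38. ]
[593.4 139.6  38. ]
[598.7  59.9  38. ]
top [575.8 292.2  38. ]
top [577.1 219.5  38. ]
top [599.1 156.4  38. ]
[342.57459182 183.99190913] [342.33144294 189.74711165]
```

drive_tool([
  {"x": -0.06, "y": 0.02, "z": 0.6, "ax": 0, "ay": 0, "az": 0, "hand": 0},
  {"x": -0.06, "y": 0.02, "z": 1.1, "ax": 0, "ay": 0, "az": 0, "hand": 0},
  {"x": -0.06, "y": 0.02, "z": 1.5, "ax": 0, "ay": 0, "az": 0, "hand": 0},
  {"x": -0.06, "y": 0.02, "z": 1.8, "ax": 0, "ay": 0, "az": 0, "hand": 0},
  {"x": -0.06, "y": 0.02, "z": 2, "ax": 0, "ay": 0, "az": 0, "hand": 0},
  {"x": -0.06, "y": 0.02, "z": 2.12, "ax": 0, "ay": 0, "az": 0, "hand": 0},
  {"x": -0.06, "y": 0.02, "z": 2.12, "ax": 0, "ay": 0, "az": 0, "hand": 0},
])

```text
clock: 10.9
eef_pos: [632.5, 109.5, 4.5]
tcp_rot: [-3.142, -0.0, -3.1]
contact_force: [-0.3, 0.8, -0.4]
opening: 0.0
grasp_force: 0.0
```

drive_tool([
  {"x": 0.1, "y": 0, "z": 0, "ax": 0, "ay": 0, "az": 0, "hand": 0},
  {"x": 0.18, "y": 0, "z": 0, "ax": 0, "ay": 0, "az": 0, "hand": 0},
  {"x": 0.24, "y": 0, "z": 0, "ax": 0, "ay": 0, "az": 0, "hand": 0},
  {"x": 0.3, "y": 0, "z": 0, "ax": 0, "ay": 0, "az": 0, "hand": 0},
  {"x": 0.37, "y": 0, "z": 0, "ax": 0, "ay": 0, "az": 0, "hand": 0},
  {"x": 0.45, "y": 0, "z": 0, "ax": 0, "ay": 0, "az": 0, "hand": 0},
  {"x": 0.55, "y": 0, "z": 0, "ax": 0, "ay": 0, "az": 0, "hand": 0},
])

```text
clock: 11.6
eef_pos: [605.8, 108.3, 5.1]
tcp_rot: [3.141, 0.002, -3.1]
contact_force: [2.5, 0.7, 2.0]
opening: 0.001
grasp_force: 1.2
```

drive_tool([
  {"x": 0.12, "y": 0, "z": 0, "ax": 0, "ay": 0, "az": 0, "hand": 0},
  {"x": 0.24, "y": 0, "z": 0, "ax": 0, "ay": 0, "az": 0, "hand": 0},
  {"x": 0.36, "y": 0, "z": 0, "ax": 0, "ay": 0, "az": 0, "hand": 0},
  {"x": 0.48, "y": 0, "z": 0, "ax": 0, "ay": 0, "az": 0, "hand": 0},
  {"x": 0.6, "y": 0, "z": 0, "ax": 0, "ay": 0, "az": 0, "hand": 0},
  {"x": 0.72, "y": 0, "z": 0, "ax": 0, "ay": 0, "az": 0, "hand": 0},
  {"x": 0.84, "y": 0, "z": 0, "ax": 0, "ay": 0, "az": 0, "hand": 0},
  {"x": 0.96, "y": 0, "z": 0, "ax": 0, "ay": 0, "az": 0, "hand": 0},
])

```text
clock: 12.4
eef_pos: [556.8, 106.2, 4.8]
tcp_rot: [3.142, 0.0, -3.1]
contact_force: [2.6, 1.4, 1.2]
opening: -0.004
grasp_force: 1.2
```

drive_tool([
  {"x": 0.12, "y": 0, "z": 0, "ax": 0, "ay": 0, "az": 0, "hand": 0},
  {"x": 0.24, "y": 0, "z": 0, "ax": 0, "ay": 0, "az": 0, "hand": 0},
  {"x": 0.36, "y": 0, "z": 0, "ax": 0, "ay": 0, "az": 0, "hand": 0},
  {"x": 0.46, "y": 0, "z": 0, "ax": 0, "ay": 0, "az": 0, "hand": 0},
  {"x": 0.54, "y": 0, "z": 0, "ax": 0, "ay": 0, "az": 0, "hand": 0},
])

```text
clock: 12.9
eef_pos: [529.7, 105.0, 4.7]
tcp_rot: [-3.142, -0.0, -3.1]
contact_force: [1.6, 3.2, -0.7]
opening: 0.0
grasp_force: 1.1
```

drive_tool([
  {"x": 0.06, "y": 0, "z": 0, "ax": 0, "ay": 0, "az": 0, "hand": 0},
  {"x": 0.12, "y": 0, "z": 0, "ax": 0, "ay": 0, "az": 0, "hand": 0},
  {"x": 0.17, "y": 0, "z": 0, "ax": 0, "ay": 0, "az": 0, "hand": 0},
  {"x": 0.21, "y": 0, "z": 0, "ax": 0, "ay": 0, "az": 0, "hand": 0},
])

```text
clock: 13.3
eef_pos: [519.6, 104.6, 4.8]
tcp_rot: [-3.142, -0.0, -3.1]
contact_force: [2.1, 2.5, 0.0]
opening: 0.002
grasp_force: 1.1
```

drive_tool([
  {"x": 0.04, "y": 0, "z": 0, "ax": 0, "ay": 0, "az": 0, "hand": 0},
  {"x": 0.08, "y": 0, "z": 0, "ax": 0, "ay": 0, "az": 0, "hand": 0},
  {"x": 0.12, "y": 0, "z": 0, "ax": 0, "ay": 0, "az": 0, "hand": 0},
])

```text
clock: 13.6
eef_pos: [515.7, 104.6, 5.0]
tcp_rot: [3.141, 0.004, -3.1]
contact_force: [12.1, 0.4, -9.1]
opening: 0.0
grasp_force: 6.0
```

drive_tool([
  {"x": 0.03, "y": 0, "z": 0, "ax": 0, "ay": 0, "az": 0, "hand": 0},
  {"x": 0.03, "y": 0, "z": 0, "ax": 0, "ay": 0, "az": 0, "hand": 0},
])

```text
clock: 13.8
eef_pos: [515.8, 104.6, 5.2]
tcp_rot: [3.141, 0.007, -3.1]
contact_force: [12.7, 0.2, -8.8]
opening: -0.001
grasp_force: 6.1
```

drive_tool([
  {"x": -0.12, "y": 0, "z": 0, "ax": 0, "ay": 0, "az": 0, "hand": 0},
  {"x": -0.27, "y": 0, "z": 0, "ax": 0, "ay": 0, "az": 0, "hand": 0},
  {"x": -0.27, "y": 0, "z": 0, "ax": 0, "ay": 0, "az": 0, "hand": 0},
  {"x": -0.27, "y": 0, "z": -0.4, "ax": 0, "ay": 0, "az": 0, "hand": 0},
  {"x": -0.27, "y": 0, "z": -1.2, "ax": 0, "ay": 0, "az": 0, "hand": 0},
  {"x": -0.27, "y": 0, "z": -2, "ax": 0, "ay": 0, "az": 0, "hand": 0},
  {"x": -0.27, "y": 0, "z": -2.8, "ax": 0, "ay": 0, "az": 0, "hand": 0},
  {"x": -0.27, "y": 0, "z": -3, "ax": 0, "ay": 0, "az": 0, "hand": 0},
])

```text
clock: 14.6
eef_pos: [527.6, 105.2, 158.9]
tcp_rot: [3.141, 0.005, -3.1]
contact_force: [0.9, -0.1, -0.4]
opening: 0.001
grasp_force: 0.0
```

drive_tool([
  {"x": 0.8, "y": 0.6, "z": -0.3, "ax": 0, "ay": 0, "az": 0, "hand": 0},
  {"x": 1.5, "y": 1.4, "z": -0.3, "ax": 0, "ay": 0, "az": 0, "hand": 0},
  {"x": 1.8, "y": 2.2, "z": -0.3, "ax": 0, "ay": 0, "az": 0, "hand": 0},
  {"x": 1.8, "y": 3, "z": -0.3, "ax": 0, "ay": 0, "az": 0, "hand": 0},
  {"x": 1.8, "y": 3.8, "z": -0.3, "ax": 0, "ay": 0, "az": 0, "hand": 0},
  {"x": 1.8, "y": 4.6, "z": -0.3, "ax": 0, "ay": 0, "az": 0, "hand": 0},
  {"x": 1.8, "y": 4.6, "z": -0.3, "ax": 0, "ay": 0, "az": 0, "hand": 0},
])

```text
clock: 15.3
eef_pos: [425.7, 334.7, 169.1]
tcp_rot: [3.141, -0.0, -3.097]
contact_force: [-0.1, 0.2, 0.5]
opening: 0.001
grasp_force: 0.0
```

Run:
```python
from h import *
a=imaging.grab_frame("top");b=imaging.grab_frame("scene");print(monitor.sense()["contact_force"])
f=lambda i,x,y:cv2.resize(i[y:y+110,x:x+160,::-1],None,fx=2.5,fy=5,interpolation=cv2.INTER_CUBIC)
f=lambda i,x,y:cv2.resize(i[y:y+110,x:x+160,::-1],None,fx=5,fy=5)[:, :]
cv2.imwrite("pics/7.png",cv2.resize(np.vstack([f(a,260,130),f(b,270,150)]),None,fx=.54,fy=.54,interpolation=cv2.INTER_AREA))
```

```text
[ 0.27213307 -0.9614154  -0.07315767]
```

View pics/7.png

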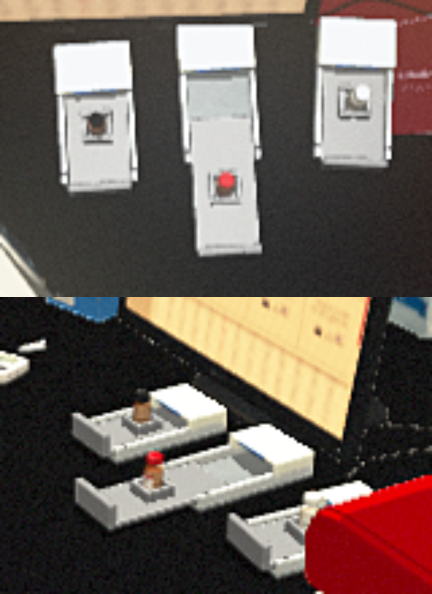

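The picture shows the black tray home (lip at (97,188)), the red tray fully out (lip at (228,250)) and the white tray home. All three vials are upright and the arm is clear.

```bash
python3 -c "
from rig import r
print(r.sign_off())"
```

```text
the job is handed in; nothing more can be done
None
```

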